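# Find the blow gun with the tired trigger spring

### The job

One of the three air blow guns clamped grip-up on the counter has a tired trigger spring: working from the robot's left to its right, squeeze each trigger fully home, keep it there a moment and let it spring all the way back, feeling how hard it pushes. Then stand the spring-kit carton (the smallest carton) the right way up on the floor of the tray of the gun with the weakest trigger, and leave the other things where they are. Last, confirm the choice: with a light touch that a sound spring would resist, hold that gun's trigger most of the way in for a second, and let it spring back.

Things in the scene. Friction and masses are not known exactly. Their poses are not given: they have to be found in the camera images.
- gun_a: One of three like air blow guns (letters tell nothing of the springs), fixed upside down in a clamp (60 x 56 mm, top at z 68). Origin on the counter below the grip's axis, z up. Grip: upright bar 24 x 24 mm, x -12 to 12, z 60 to 165, then an inlet 18 wide to z 174. Trigger on its +x side (away from the robot), tray on its -x side; nozzle to +x at z 54 as far as x 120.
- trigger_a (a joint): hinge angle of gun_a's trigger: 0 at rest (sprung back), 0.25 rad squeezed home, towards the grip, on its stop. Steel lever 7 thick, 18 wide, 85 mm long, upward from a hinge (along y) at x 18.5, z 70 mm of the gun. Pressed 65 mm up the lever: two guns are sound (moves from about 10 N, home at about 20 N), one is weak (1.7 N, 3.5 N)
- trigger_a_pad (a point): middle of the outer face of gun_a's trigger, 65 mm up from its hinge; moves with it. In the gun's frame at x 38, z 132 mm at rest (lever leaning out, tip at x 43, z 153) and x 22, z 135 mm when home (lever upright, 3 mm off the grip). Grip and trigger together measure 50 mm here at rest, 34 mm when home
- gun_a_tray (a point): centre of the inner floor of gun_a's tray, 116 mm to the -x side of the grip and 6 mm above the counter; axes as the gun's. Inside 100 mm along x and 80 mm along y; walls 4 mm thick, rising 8 mm above the floor
- gun_b: One of three like air blow guns (letters tell nothing of the springs), fixed upside down in a clamp (60 x 56 mm, top at z 68). Origin on the counter below the grip's axis, z up. Grip: upright bar 24 x 24 mm, x -12 to 12, z 60 to 165, then an inlet 18 wide to z 174. Trigger on its +x side (away from the robot), tray on its -x side; nozzle to +x at z 54 as far as x 120.
- trigger_b (a joint): hinge angle of gun_b's trigger: 0 at rest (sprung back), 0.25 rad squeezed home, towards the grip, on its stop. Steel lever 7 thick, 18 wide, 85 mm long, upward from a hinge (along y) at x 18.5, z 70 mm of the gun. Pressed 65 mm up the lever: two guns are sound (moves from about 10 N, home at about 20 N), one is weak (1.7 N, 3.5 N)
- trigger_b_pad (a point): middle of the outer face of gun_b's trigger, 65 mm up from its hinge; moves with it. In the gun's frame at x 38, z 132 mm at rest (lever leaning out, tip at x 43, z 153) and x 22, z 135 mm when home (lever upright, 3 mm off the grip). Grip and trigger together measure 50 mm here at rest, 34 mm when home
- gun_b_tray (a point): centre of the inner floor of gun_b's tray, 116 mm to the -x side of the grip and 6 mm above the counter; axes as the gun's. Inside 100 mm along x and 80 mm along y; walls 4 mm thick, rising 8 mm above the floor
- gun_c: One of three like air blow guns (letters tell nothing of the springs), fixed upside down in a clamp (60 x 56 mm, top at z 68). Origin on the counter below the grip's axis, z up. Grip: upright bar 24 x 24 mm, x -12 to 12, z 60 to 165, then an inlet 18 wide to z 174. Trigger on its +x side (away from the robot), tray on its -x side; nozzle to +x at z 54 as far as x 120.
- trigger_c (a joint): hinge angle of gun_c's trigger: 0 at rest (sprung back), 0.25 rad squeezed home, towards the grip, on its stop. Steel lever 7 thick, 18 wide, 85 mm long, upward from a hinge (along y) at x 18.5, z 70 mm of the gun. Pressed 65 mm up the lever: two guns are sound (moves from about 10 N, home at about 20 N), one is weak (1.7 N, 3.5 N)
- trigger_c_pad (a point): middle of the outer face of gun_c's trigger, 65 mm up from its hinge; moves with it. In the gun's frame at x 38, z 132 mm at rest (lever leaning out, tip at x 43, z 153) and x 22, z 135 mm when home (lever upright, 3 mm off the grip). Grip and trigger together measure 50 mm here at rest, 34 mm when home
- gun_c_tray (a point): centre of the inner floor of gun_c's tray, 116 mm to the -x side of the grip and 6 mm above the counter; axes as the gun's. Inside 100 mm along x and 80 mm along y; walls 4 mm thick, rising 8 mm above the floor
- kit_carton: spring-kit carton, the smallest carton on the counter, plain cardboard with a paper strip: 62 mm (x) x 38 mm (y), 40 mm tall, 40 to 85 g, loose, at the far left or far right of the row of guns; origin at the centre of its underside
- bearing_carton: bystander: larger plain carton, 85 x 75 mm, 60 tall (mm); origin at the centre of its underside
- oil_can: bystander: small can, 44 across, 85 tall, standing between two guns (mm); origin at the centre of its underside
- hose_fitting: bystander: turned brass fitting, 28 across, 40 tall, standing between two guns (mm); origin at the centre of its underside
- screwdriver: bystander: screwdriver 190 long lying beyond the guns (mm), along its x; 10 to 30 mm high
- wrench: bystander: wrench 170 long lying beyond the guns (mm), along its x; 10 to 30 mm high
- tape_roll: bystander: tape roll 90 across, 24 tall, lying flat at the left (mm); origin at the centre of its underside
- screw_jar: bystander: jar 60 across, 75 tall, at the right (mm); origin at the centre of its underside
There are look-alikes about, which are no part of the job. Leave any orange or purple look-alike of the kit_carton alone.

How it is judged:
By the outcome, as a careful person would: the job done as asked, in the order asked, and still so for the second after the job is handed in, with the robot touching nothing.
It also fails if it takes over 72 s, if anything falls off the work surface, if the arm or the gripper's body presses on something with over 40 N, if the wrist force passes 120 N, or if a joint passes its speed limit or range.

### The arm

A 7-joint arm with a two-finger parallel gripper is mounted at the origin on the work surface. World frame = base frame: x ahead of the robot, y to its left, z up, the work surface at z = 0. Lengths are in m, angles in rad, forces in N, time in s.
With the tool pointing down it reaches from about 0.4 to 0.875 m from the base axis. Payload 6.5 kg.
Tool frame: the origin (TCP) lies midway between the tips of the shut fingers; the grasp point (between the pads) lies 19 mm behind it; z points along the fingers, y is the direction in which the jaws open and shut (so a half turn about z gives the same grasp; the last joint's range is limited). The gripper opens to 85 mm and grips with 20 to 120 N. Pads are 22 mm wide; open, the fingers measure 114 mm over their backs; the gripper's body (76 mm by 85 mm) begins 54 mm behind the grasp point. The pads swing forward as they close: fully open they stand 13 mm farther back than shut.
Start: joints at [1.121, 0.536, -0.004, 1.538, 0.003, 1.067, -0.071], TCP at [0.243, -0.603, 0.231] pointing down, gripper open.
Joint ranges: [-2.7, 2.7], [-0.37, 2.16], [-1.27, 1.26], [0.24, 2.4], [-1.31, 4.45], [0.19, 1.91], [-2.76, 2.76]. Speed limits (rad/s): [2.39, 2.39, 3.14, 3.14, 3.14, 3.14, 3.14].

### API

Orientations are given as a rotation vector (axis times angle).
In Python, from bench import bot gives the robot as it stands.
- The arm moves only by the tool jog_arm, never from a script. Its argument "moves" is a list of rows, each a list of 3 entries, a list of its own where there are three numbers: the shift along the tool's x, y, z in cm, then the turn about the tool's z in rad, then the opening in per cent of the stroke, from 0 (shut) to 100 (fully open). A call has 1 to 20 rows; each row shifts and turns the commanded pose from where the row before left it, along the tool's axes as they then stand; what a row does not reach is not made up. A row lasts 1/10 s, in which the tool goes at most 50 mm and 8.59 degrees, less where a joint would pass 70% of its speed; a pose out of reach is approached as far as the arm can. A call with a gripper value outside its range is refused whole. The fingers move at their own pace and stop on an object; "newtons" is the grip in N (left out, the last holds). Time passes only in rows, so rows that do not move let the fingers close. It gives the time, the measured TCP pose, the force and the opening at its end, in the units of the state.
- bot.get_state(): the state, without advancing time (a new reading comes with each control period).
- bot.read_camera(name): name is "scene" or "top" or "wrist"; returns a dict with "img" (420x560x3 uint8, red, green, blue), "fx", "fy", "cx", "cy" (pixels), "rvec" (rotation vector, rad) and "tvec" (3), from world to camera coordinates, as OpenCV has them; the wrist camera has in their place "T_tool_cam" (4x4, takes a point from camera to tool coordinates, whose origin is the TCP and whose axes are the flange's). Camera axes: x right, y down, z forward; pixel columns grow to the right and rows downward; lengths in m; the calibration is good to about 2 mm. A picture is of the moment at which its call begins: read the wrist's pose just before it. There is no depth.
- bot.finish_job(): hands the job in, once; it reports no verdict.
Trained networks look in the newest picture that a camera, given by its name, has taken for a name from the list of things; names that differ only in an ending like _2 or _b are one class to them, and where a whole thing is asked for, a point or a joint stands for the part that bears it (a point fixed in the world has none). Each returns a list of dicts, best first, with "score" (0 to 1); they miss things now and then, are a little off and sometimes report something else, mostly with a low value. They report only what shows in the picture. A call takes as long as a camera call. They do not tell look-alikes from the thing itself.
- bot.find_in(camera, label): "xyz" ([x, y, z] in m, in the coordinates of the camera as it stood for that picture, good to about 4 mm: the middle of the surface that is visible of it).
The state is a dict: "time_s": time; "joint_positions": joint angles; "qvel": joint speeds; "tau": joint torques, N m; "eef_pos": TCP position; "tool_rot": TCP orientation; "wrist_force": force on the tool from outside, world axes, zero at the start; "torque": the same for the moment, N m; "grip_width": finger opening in m.
Only numpy, scipy, OpenCV 4.12 (cv2) and the standard library are available. Lean on these libraries where they do the work, as an engineer would, in place of code of your own. Each camera call takes 0.05 s, during which the arm holds its last target.

## Working session

There is one attempt and no reset: what is moved stays moved. The work goes in short steps, Python scripts to look and compute and a tool call to move; the robot and the scene stay as the last step left them, time stands still between calls to the robot, and variables do not carry over. Pictures are saved under pics/ and viewed, and the job is handed in when it is done.

Besides the shell and the picture viewer there is one more tool, called after "Emit:" as name(argument=value, ...) on one line, values as JSON. jog_arm: Moves the arm, as the interface text tells. Its arguments: {"type":"object","properties":{"moves":{"type":"array"},"newtons":{"type":"number"}},"required":["moves"]}

```bash
ls; mkdir -p pics; cat > h.py <<'E'
import numpy as np,cv2
from scipy.spatial.transform import Rotation as R
from bench import bot
def cam2w(c,p):
    Rm=R.from_rotvec(c["rvec"]).as_matrix(); return Rm.T@(np.array(p)-np.array(c["tvec"]))
def px2w(c,u,v,z):
    Rm=R.from_rotvec(c["rvec"]).as_matrix(); o=-Rm.T@np.array(c["tvec"]); d=Rm.T@np.array([(u-c["cx"])/c["fx"],(v-c["cy"])/c["fy"],1.])
    return o+d*(z-o[2])/d[2]
def w2px(c,p):
    return cv2.projectPoints(np.array(p,float).reshape(-1,3),np.array(c["rvec"],float),np.array(c["tvec"],float),np.array([[c["fx"],0,c["cx"]],[0,c["fy"],c["cy"]],[0,0,1.]]),None)[0].reshape(-1,2)
def save(c,n): cv2.imwrite("pics/"+n,c["img"][:,:,::-1])
E
python3 - <<'E'
from h import *
s=bot.get_state();print({k:np.round(v,3).tolist() for k,v in s.items()})
for n in["top","scene"]:
    c=bot.read_camera(n);save(c,n+"0.png")
    print(n,c["fx"],-R.from_rotvec(c["rvec"]).as_matrix().T@c["tvec"])
    for l in["gun_a","trigger_a_pad","gun_a_tray","kit_carton","bearing_carton","oil_can","hose_fitting","screw_jar","tape_roll","screwdriver","wrench"]:
        for d in bot.find_in(n,l):
            if d["score"]>.2:
                w=cam2w(c,d["xyz"]);print(l,round(d["score"],2),w.round(3),w2px(c,w).round(0).tolist())
E
```

```text
pics
{'time_s': 0.0, 'joint_positions': [1.121, 0.537, -0.004, 1.539, 0.003, 1.067, -0.071], 'qvel': [-0.0, -0.001, -0.001, 0.0, -0.003, -0.0, 0.0], 'tau': [-0.0, -58.342, 1.048, -25.911, 0.012, 0.01, -0.0], 'eef_pos': [0.243, -0.602, 0.23], 'tool_rot': [-3.082, -0.599, 0.001], 'wrist_force': [-0.533, 0.959, 0.238], 'torque': [0.015, -0.004, 0.015], 'grip_width': 0.086}
top 379.6450550711138 [ 0.45194484 -0.02842979  1.16154369]
gun_a 0.93 [ 0.535 -0.006  0.004] [[274.0, 249.0]]
gun_a 0.84 [0.508 0.232 0.005] [[196.0, 259.0]]
gun_a 0.58 [ 0.533 -0.264  0.006] [[359.0, 247.0]]
gun_a 0.45 [0.492 0.39  0.059] [[137.0, 265.0]]
trigger_a_pad 0.61 [0.615 0.005 0.135] [[269.0, 216.0]]
trigger_a_pad 0.22 [ 0.542 -0.01   0.007] [[275.0, 246.0]]
trigger_a_pad 0.21 [ 0.533 -0.255  0.005] [[356.0, 247.0]]
gun_a_tray 0.71 [ 0.539 -0.01   0.006] [[275.0, 247.0]]
kit_carton 0.68 [ 0.425 -0.45   0.038] [[427.0, 282.0]]
kit_carton 0.64 [ 0.518 -0.392  0.038] [[404.0, 251.0]]
kit_carton 0.62 [ 0.578 -0.498  0.042] [[439.0, 230.0]]
bearing_carton 0.66 [0.49  0.387 0.061] [[137.0, 266.0]]
bearing_carton
[... 911 characters left out ...]
 0.25 [0.673 0.106 0.056] [[321.0, 212.0]]
gun_a_tray 0.81 [ 0.584 -0.014  0.014] [[272.0, 235.0]]
kit_carton 0.86 [ 0.595 -0.504  0.039] [[144.0, 365.0]]
kit_carton 0.82 [ 0.529 -0.413  0.038] [[154.0, 319.0]]
kit_carton 0.72 [0.552 0.238 0.01 ] [[306.0, 189.0]]
kit_carton 0.61 [ 0.432 -0.454  0.045] [[108.0, 310.0]]
bearing_carton 0.55 [0.515 0.379 0.056] [[317.0, 155.0]]
oil_can 0.71 [0.674 0.106 0.057] [[322.0, 212.0]]
hose_fitting 0.57 [ 0.661 -0.126  0.019] [[274.0, 269.0]]
screw_jar 0.67 [ 0.7   -0.385  0.062] [[223.0, 340.0]]
tape_roll 0.65 [0.679 0.369 0.022] [[359.0, 180.0]]
tape_roll 0.46 [0.588 0.244 0.118] [[319.0, 163.0]]
screwdriver 0.78 [ 0.79  -0.129  0.017] [[318.0, 292.0]]
```

View pics/top0.png

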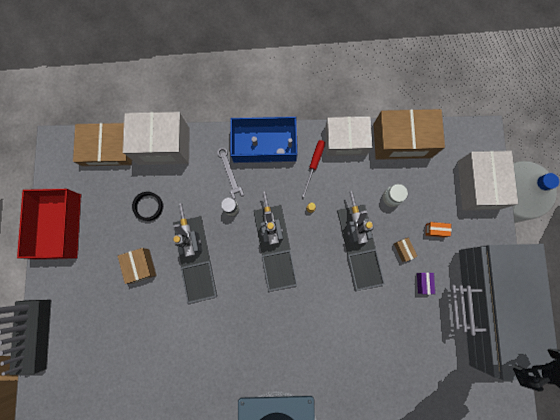

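View pics/scene0.png

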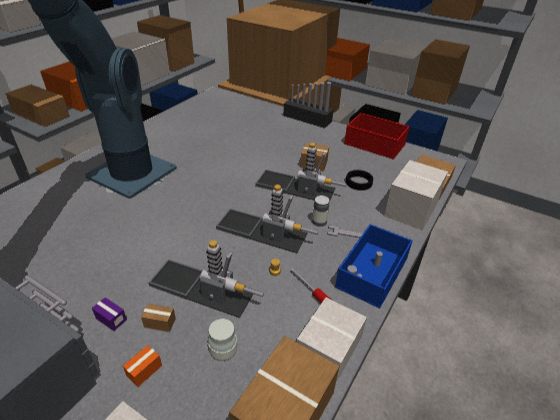

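```bash
python3 - <<'E'
import cv2,numpy as np
a=cv2.imread("pics/top0.png")[210:300,380:480]; b=cv2.imread("pics/scene0.png")[280:390,80:180]
a=cv2.resize(a,(400,360),interpolation=2); b=cv2.resize(b,(400,440),interpolation=2)
o=np.zeros((440,800,3),np.uint8);o[:360,:400]=a;o[:,400:]=b
cv2.imwrite("pics/crop0.png",o)
t=cv2.imread("pics/top0.png")[190:290,150:390]
cv2.imwrite("pics/crop1.png",cv2.resize(t,(792,330),interpolation=2))
E
```

```text
(no output)
```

View pics/crop0.png

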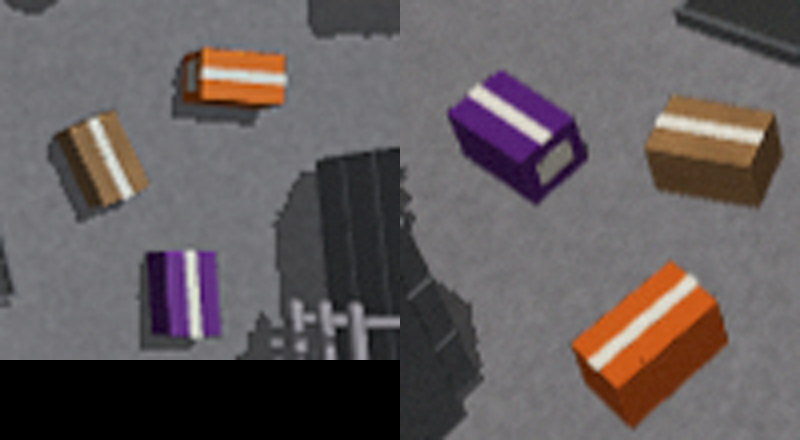

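View pics/crop1.png

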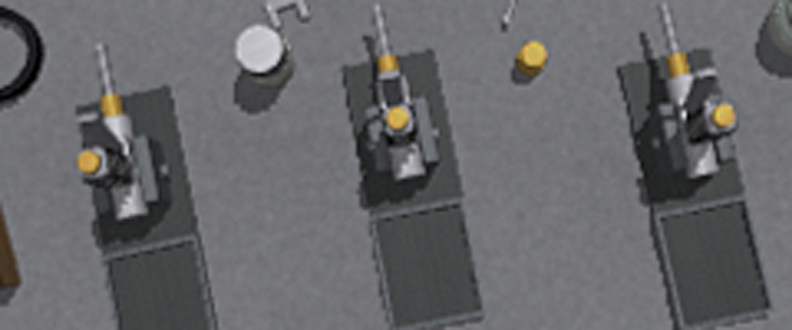

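Kit candidates are the brown carton at top (404,251), the orange at (439,230) and the purple at (427,282). The brown one fits, being plain cardboard with a paper strip, and it stands strip-up. Next I'll measure the guns.

```bash
python3 - <<'E'
import cv2,numpy as np
t=cv2.imread("pics/top0.png")
ps=[]
for x0,y0 in[(160,205),(245,195),(335,195)]:
    ps.append(cv2.resize(t[y0:y0+105,x0:x0+55],(264,504),interpolation=2))
cv2.imwrite("pics/crop2.png",np.hstack(ps))
hsv=cv2.cvtColor(t,cv2.COLOR_BGR2HSV)
m=cv2.inRange(hsv,(15,120,120),(35,255,255))
n,l,st,ce=cv2.connectedComponentsWithStats(m)
for i in range(1,n):
    if st[i,4]>8: print(ce[i].round(1),st[i])
E
```

```text
[403.3 124. ] [382 111  30  38 102]
[424.4 123.9] [414 110  29  39 150]
[ 75.7 133.9] [ 75 125   4  19  31]
[ 82.3 125.6] [ 80 125   6   3   9]
[ 95.  137.8] [ 86 124  13  37  81]
[111.1 138.2] [101 124  22  37 164]
[441.2 143.8] [438 139   6   9  21]
[ 75.1 154. ] [ 74 146   5  16  35]
[110.7 147. ] [107 146   8   3  10]
[113.1 159.6] [110 158   8   3  11]
[311.  206.1] [307 203   9   7  49]
[267.1 208.8] [265 207   6   5  21]
[355.3 208.9] [353 206   6   7  29]
[183.3 221.5] [181 219   6   6  31]
[269.8 225.4] [267 223   6   6  28]
[368.6 224.7] [366 222   6   6  29]
[176.5 238.7] [174 236   6   6  30]
[410.2 247.4] [405 238  11  19  55]
[404.  250.3] [398 241  12  19  33]
[137.6 263.9] [132 249  15  30  79]
[126.1 267.5] [118 253  17  30 113]
[  2.8 376.7] [  0 376   7   4  12]
```

View pics/crop2.png

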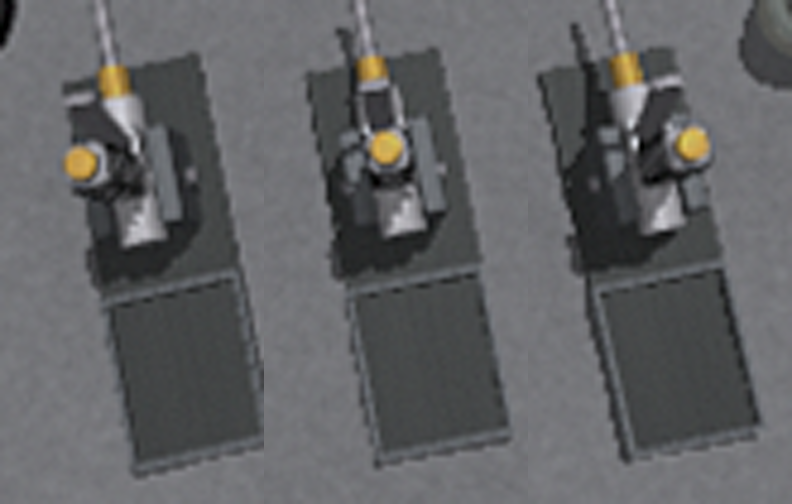

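```bash
cat > fit.py <<'E'
from h import *
from scipy.optimize import least_squares
c=bot.read_camera("top")
cs={"L":((160,205),[(103,303),(240,270),(137,472),None],(176.5,238.7)),
"M":((245,195),[(84,290),(214,268),(114,466),(246,437)],(269.8,225.4)),
"R":((335,195),[(62,285),(194,265),(100,461),(234,428)],(368.6,224.7))}
mod=np.array([[-.062,.044,.014],[-.062,-.044,.014],[-.170,.044,.014],[-.170,-.044,.014]])
for k,(o,cn,cap) in cs.items():
    P=[];U=[]
    for m,p in zip(mod,cn):
        if p: P.append(m);U.append((p[0]/4.8+o[0]-.5,p[1]/4.8+o[1]-.5))
    P=np.array(P+[[0,0,.174]]);U=np.array(U+[cap])
    def pr(q):
        cc,s=np.cos(q[2]),np.sin(q[2]);W=P@np.array([[cc,s,0],[-s,cc,0],[0,0,1]])+[q[0],q[1],0]
        return w2px(c,W)
    r=least_squares(lambda q:(pr(q)-U).ravel(),[.63,0,.2])
    q=r.x;print(k,q.round(4),"res px",r.fun.reshape(-1,2).round(1).tolist())
    cc,s=np.cos(q[2]),np.sin(q[2])
    print("  nozzle tip px",w2px(c,[q[0]+.12*cc,q[1]+.12*s,.054]).round(1), "cap alone xy",px2w(c,*cap,.174)[:2].round(4), "tray",(q[:2]-.116*np.array([cc,s])).round(3))
E
python3 fit.py
```

```text
L [0.5549 0.2442 0.2142] res px [[-0.1, -0.2], [0.1, -0.3], [-0.0, 0.4], [0.1, 0.0]]
  nozzle tip px [[179.8 203.5]] cap alone xy [0.555  0.2444] tray [0.442 0.22 ]
M [5.837e-01 1.000e-04 1.642e-01] res px [[-1.0, 0.5], [0.6, -0.4], [-0.7, -0.4], [0.8, 0.1], [0.2, 0.2]]
  nozzle tip px [[263.9 191.7]] cap alone xy [0.5843 0.0006] tray [ 0.469 -0.019]
R [ 0.5805 -0.2586  0.1709] res px [[-0.4, 0.6], [0.5, -0.9], [-0.4, -0.3], [0.5, 0.7], [-0.1, -0.1]]
  nozzle tip px [[350.3 190.9]] cap alone xy [ 0.5801 -0.2588] tray [ 0.466 -0.278]
```

```bash
cat >> h.py <<'E'
G={"L":(.555,.2443,.2142),"M":(.584,.0003,.1642),"R":(.5803,-.2587,.1709)}
def gw(k,p):
    x,y,g=G[k];return np.array([x+np.cos(g)*p[0]-np.sin(g)*p[1],y+np.sin(g)*p[0]+np.cos(g)*p[1],p[2]])
def delta(target,psi=None,turnfirst=True,s=None):
    """cm in tool axes (after the turn to psi), turn rad"""
    s=s or bot.get_state();M=R.from_rotvec(s["tool_rot"]).as_matrix()
    cur=np.arctan2(M[1,0],M[0,0]);t=0.
    if psi is not None:
        t=-((psi-cur+np.pi)%(2*np.pi)-np.pi)
    M2=M@R.from_rotvec([0,0,t]).as_matrix() if turnfirst else M
    d=M2.T@(np.array(target)-s["eef_pos"])*100
    print("pos",np.round(s["eef_pos"],4),"psi",round(cur,3),"tilt",np.round(M[:,2],3),"-> delta cm",d.round(2),"turn",round(t,3))
E
python3 - <<'E'
from h import *
for n in["top","scene"]:
    c=bot.read_camera(n);print(w2px(c,[[.243,-.603,.231],[.243,-.603,.4],[.37,-.6,0]]).round(0).tolist())
save(bot.read_camera("wrist"),"w0.png")
delta([.243,-.603,.231],.2142+np.pi/2)
delta(gw("L",[.005,0,.235]),.2142+np.pi/2)
E
```

```text
[[529.0, 360.0], [585.0, 380.0], [473.0, 299.0]]
[[-46.0, 257.0], [-95.0, 183.0], [38.0, 357.0]]
pos [ 0.2434 -0.6027  0.2313] psi 0.384 tilt [ 0.  0. -1.] -> delta cm [-0.02 -0.05  0.03] turn -1.401
pos [ 0.2434 -0.6027  0.2313] psi 0.384 tilt [ 0.  0. -1.] -> delta cm [76.14 48.95 -0.37] turn -1.401
```

View pics/w0.png

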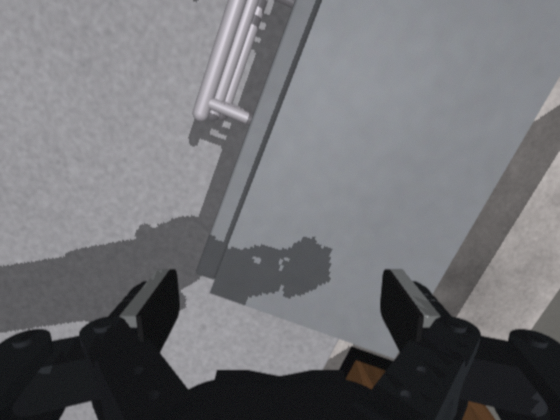

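Emit:
jog_arm(moves=[[[0,0,-4],0,100],[[0,0,-4],-0.14,100],[[0,0,0],-0.14,100],[[0,0,0],-0.14,100],[[0,0,0],-0.14,100],[[0,0,0],-0.14,100],[[0,0,0],-0.14,100],[[0,0,0],-0.14,100],[[0,0,0],-0.14,100],[[0,0,0],-0.14,100],[[0,0,0],-0.14,100]], newtons=60)

```text
time_s: 2.5
eef_pos: [0.2433, -0.6027, 0.3113]
tool_rot: [-1.966, -2.451, 0.0]
wrist_force: [0.1, 0.1, 0.6]
grip_width: 0.0858
```

Emit:
jog_arm(moves=[[[4,2.5,0],0,100],[[4,2.5,0],0,100],[[4,2.5,0],0,100],[[4,2.5,0],0,100],[[4,2.5,0],0,100],[[4,2.5,0],0,100],[[4,2.5,0],0,100],[[4,2.5,0],0,100],[[4,2.5,0],0,100],[[4,2.5,0],0,100],[[4,2.5,0],0,100],[[4,2.5,0],0,100],[[4,2.5,0],0,100],[[4,2.5,0],0,100],[[4,2.5,0],0,100],[[4,2.5,0],0,100],[[4,2.5,0],0,100],[[4,2.5,0],0,100],[[4,3,0],0,100],[[0,0,0],0,100]])

```text
time_s: 4.5
eef_pos: [0.5513, 0.2494, 0.3109]
tool_rot: [-1.96, -2.45, -0.006]
wrist_force: [-0.4, 0.0, -0.5]
grip_width: 0.0855
```

```bash
python3 - <<'E'
from h import *
s=bot.get_state();c=bot.read_camera("wrist");save(c,"w1.png");print(s["time_s"],s["joint_positions"].round(2) if hasattr(s["joint_positions"],"round") else s["joint_positions"],s["wrist_force"])
delta(gw("L",[.005,0,.235]),.2142+np.pi/2,s=s)
# project gun points into wrist
T=np.array(c["T_tool_cam"]);M=R.from_rotvec(s["tool_rot"]).as_matrix()
for nm,p in [("cap",[0,0,.174]),("levertip",[.043,0,.153]),("noz",[.12,0,.054])]:
    pt=M.T@(gw("L",p)-s["eef_pos"]); pc=np.linalg.inv(T)@np.append(pt,1)
    print(nm,c["fx"]*pc[0]/pc[2]+c["cx"],c["fy"]*pc[1]/pc[2]+c["cy"])
E
```

```text
4.5 [ 0.04  0.49 -0.77  1.54  0.35  1.25 -0.55] [-0.43945581  0.02069422 -0.4524423 ]
pos [0.5513 0.2494 0.3109] psi 1.792 tilt [-0.001  0.006 -1.   ] -> delta cm [-0.61  0.75  7.58] turn 0.007
cap 282.98327379644434 208.49657265934718
levertip 330.05034025973254 202.98428110206953
noz 382.80543654600206 183.71142163779584
```

View pics/w1.png

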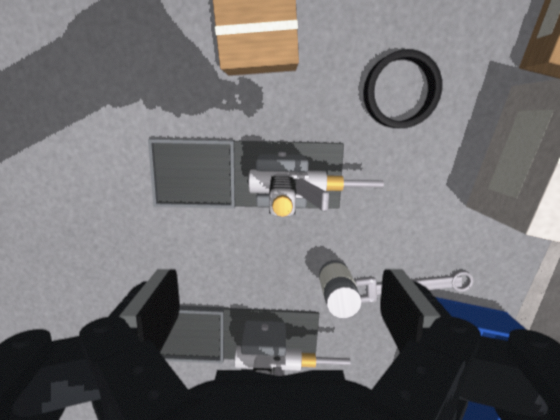

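Emit:
jog_arm(moves=[[[-0.6,0.75,3],0.007,100],[[0,0,4],0,100],[[0,0,0],0,100]])

```text
time_s: 4.85
eef_pos: [0.5581, 0.2335, 0.2365]
tool_rot: [-1.982, -2.434, 0.014]
wrist_force: [-0.5, 0.7, -0.1]
grip_width: 0.0854
```

```bash
python3 - <<'E'
from h import *
delta(gw("L",[.005,0,.110]),.2142+np.pi/2)
E
```

```text
pos [0.5581 0.2335 0.2365] psi 1.775 tilt [-0.008 -0.005 -1.   ] -> delta cm [ 1.16  0.54 12.64] turn -0.01
```

Emit:
jog_arm(moves=[[[0,0,0],0,100],[[0,0,0],0,100],[[0,0,0],0,100]])

```text
time_s: 5.15
eef_pos: [0.5613, 0.2378, 0.2435]
tool_rot: [1.98, 2.437, 0.005]
wrist_force: [-0.1, -0.3, -0.9]
grip_width: 0.0857
```

```bash
python3 - <<'E'
from h import *
delta(gw("L",[.005,0,.110]),.2142+np.pi/2)
E
```

```text
pos [0.5613 0.2378 0.2435] psi 1.777 tilt [ 0.003  0.001 -1.   ] -> delta cm [ 0.76 -0.02 13.35] turn -0.008
```

Emit:
jog_arm(moves=[[[0.7,0,3.3],-0.008,100],[[0,0,3],0,100],[[0,0,3],0,100],[[0,0,0],0,100],[[0,0,0],0,100],[[0,0,0],0,100],[[0,0,0],0,100]])

```text
time_s: 5.85
eef_pos: [0.5601, 0.2448, 0.1503]
tool_rot: [1.971, 2.445, 0.004]
wrist_force: [-0.1, -0.2, 0.1]
grip_width: 0.0853
```

```bash
python3 - <<'E'
from h import *
delta(gw("L",[.005,0,.110]),.2142+np.pi/2)
delta(gw("L",[.005,0,.110]),.2142+np.pi/2)
E
```

```text
pos [0.5601 0.2448 0.1503] psi 1.785 tilt [ 0.003  0.001 -1.   ] -> delta cm [ 0.06 -0.03  4.03] turn -0.0
pos [0.5601 0.2448 0.1503] psi 1.785 tilt [ 0.003  0.001 -1.   ] -> delta cm [ 0.06 -0.03  4.03] turn -0.0
```

Emit:
jog_arm(moves=[[[0,0,2],0,100],[[0,0,2],0,100],[[0,0,0],0,100],[[0,0,0],0,100],[[0,0,0],0,90]])

```text
time_s: 6.35
eef_pos: [0.5599, 0.2448, 0.1098]
tool_rot: [1.971, 2.445, 0.003]
wrist_force: [0.2, 0.1, -0.2]
grip_width: 0.0765
```

Emit:
jog_arm(moves=[[[0,0,0],0,54],[[0,0,0],0,54],[[0,0,0],0,54],[[0,0,0],0,54],[[0,0,0],0,54],[[0,0,0],0,54]])

```text
time_s: 6.95
eef_pos: [0.5591, 0.2442, 0.1083]
tool_rot: [1.971, 2.446, 0.0]
wrist_force: [3.4, 0.8, 2.6]
grip_width: 0.0463
```

```bash
python3 - <<'E'
from h import *
s=bot.get_state();delta(gw("L",[.005,0,.110]),.2142+np.pi/2,s=s)
c=bot.read_camera("wrist");save(c,"w2.png")
c=bot.read_camera("scene");save(c,"s2.png")
cv2.imwrite("pics/s2c.png",cv2.resize(c["img"][80:280,200:450,::-1],(750,600)))
print(s["wrist_force"])
E
```

```text
pos [0.5591 0.2442 0.1083] psi 1.785 tilt [ 0.  0. -1.] -> delta cm [ 0.09  0.1  -0.17] turn -0.0
[3.38818426 0.77769985 2.59006095]
```

View pics/s2c.png

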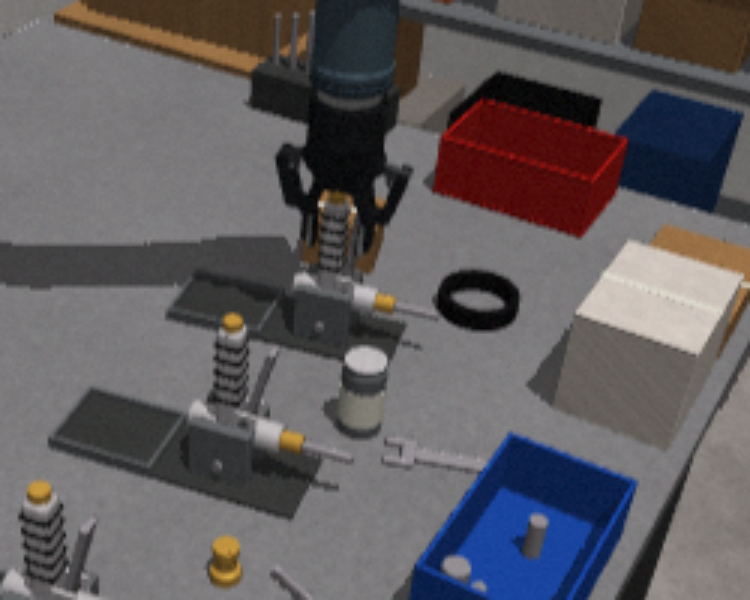

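Emit:
jog_arm(moves=[[[0,0,0],0,0],[[0,0,0],0,0],[[0,0,0],0,0],[[0,0,0],0,0],[[0,0,0],0,0],[[0,0,0],0,0],[[0,0,0],0,0],[[0,0,0],0,0],[[0,0,0],0,0],[[0,0,0],0,0]])

```text
time_s: 8.05
eef_pos: [0.5591, 0.2442, 0.1088]
tool_rot: [1.972, 2.445, 0.001]
wrist_force: [-2.1, -2.3, 6.1]
grip_width: 0.0315
```

```bash
python3 - <<'E'
from h import *
s=bot.get_state();delta(gw("L",[.005,0,.110]),.2142+np.pi/2,s=s)
c=bot.read_camera("scene")
cv2.imwrite("pics/s3c.png",cv2.resize(c["img"][120:220,260:360,::-1],(600,600),interpolation=2))
E
```

```text
pos [0.5591 0.2442 0.1088] psi 1.784 tilt [ 0.001 -0.    -1.   ] -> delta cm [ 0.1   0.1  -0.12] turn -0.001
```

View pics/s3c.png

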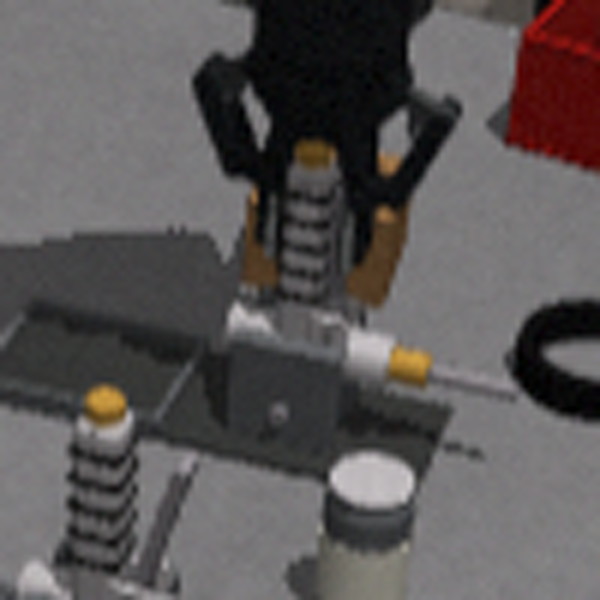

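Emit:
jog_arm(moves=[[[0,0,0],0,100],[[0,0,0],0,100],[[0,0,0],0,100],[[0,0,0],0,100],[[0,0,0],0,100],[[0,0,0],0,100],[[0,0,0],0,100]])

```text
time_s: 8.8
eef_pos: [0.5587, 0.2442, 0.1082]
tool_rot: [-1.971, -2.446, 0.001]
wrist_force: [0.0, -0.3, 0.1]
grip_width: 0.0854
```

Emit:
jog_arm(moves=[[[0,0,-3],0,100],[[0,0,-4],0,100],[[0,0,-3],0,100],[[0,0,0],0.05,100],[[0,0,0],0,100],[[0,0,0],0,100]])

```text
time_s: 9.4
eef_pos: [0.5586, 0.2438, 0.2077]
tool_rot: [-2.03, -2.397, 0.002]
wrist_force: [0.2, 0.9, 0.1]
grip_width: 0.0854
```

```bash
python3 - <<'E'
from h import *
delta(gw("M",[.005,0,.2]),.1642+np.pi/2)
c=bot.read_camera("scene")
cv2.imwrite("pics/s4c.png",cv2.resize(c["img"][120:220,260:360,::-1],(600,600),interpolation=2))
E
```

```text
pos [0.5586 0.2438 0.2077] psi 1.736 tilt [-0.001 -0.001 -1.   ] -> delta cm [-24.43  -0.97   0.79] turn 0.001
```

View pics/s4c.png

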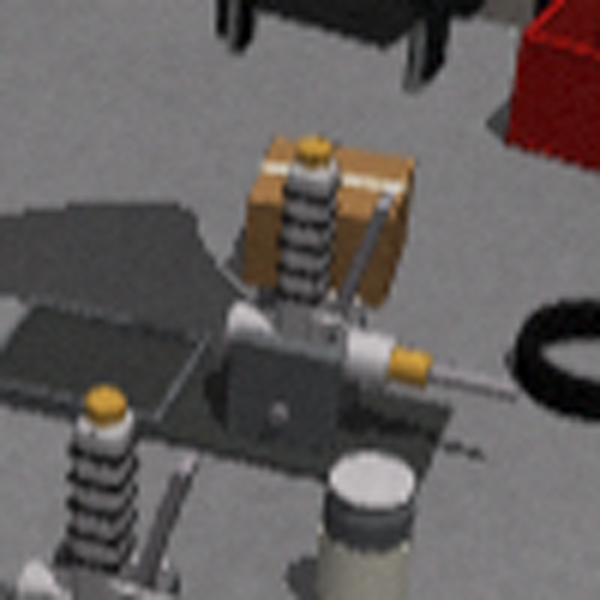

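Trigger L has sprung back out. On to the middle gun.

Emit:
jog_arm(moves=[[[-4,-0.16,0],0,100],[[-4,-0.16,0],0,100],[[-4,-0.16,0],0,100],[[-4,-0.16,0],0,100],[[-4,-0.16,0],0,100],[[-3,-0.16,0],0,100],[[-1.4,0,0],0,100],[[0,0,0],0,100],[[0,0,0],0,100],[[0,0,0],0,100],[[0,0,0],0,100]])

```text
time_s: 10.55
eef_pos: [0.5892, 0.004, 0.2084]
tool_rot: [-2.028, -2.399, -0.001]
wrist_force: [-0.4, 0.1, -0.5]
grip_width: 0.0855
```

```bash
python3 - <<'E'
from h import *
delta(gw("M",[.005,0,.11]),.1642+np.pi/2)
E
```

```text
pos [0.5892 0.004  0.2084] psi 1.738 tilt [ 0.     0.001 -1.   ] -> delta cm [-0.29 -0.08  9.84] turn 0.003
```

Emit:
jog_arm(moves=[[[-0.3,-0.1,2],0,100],[[0,0,3],0,100],[[0,0,3],0,100],[[0,0,1.8],0,100],[[0,0,0],0,100],[[0,0,0],0,100],[[0,0,0],0,100]])

```text
time_s: 11.25
eef_pos: [0.5899, -0.0006, 0.1117]
tool_rot: [2.03, 2.395, 0.003]
wrist_force: [0.3, -0.0, 0.1]
grip_width: 0.0854
```

Emit:
jog_arm(moves=[[[0,0,0],0,54],[[0,0,0],0,54],[[0,0,0],0,54],[[0,0,0],0,54],[[0,0,0],0,54],[[0,0,0],0,54]])

```text
time_s: 11.85
eef_pos: [0.5953, 0.0001, 0.1146]
tool_rot: [2.026, 2.389, 0.016]
wrist_force: [8.2, 1.4, 10.5]
grip_width: 0.0465
```

Emit:
jog_arm(moves=[[[0,0,0],0,0],[[0,0,0],0,0],[[0,0,0],0,0],[[0,0,0],0,0],[[0,0,0],0,0],[[0,0,0],0,0],[[0,0,0],0,0],[[0,0,0],0,0],[[0,0,0],0,0],[[0,0,0],0,0]])

```text
time_s: 12.85
eef_pos: [0.5889, -0.0011, 0.1137]
tool_rot: [2.03, 2.395, -0.001]
wrist_force: [-13.1, -2.2, 25.1]
grip_width: 0.033
```

```bash
python3 - <<'E'
from h import *
delta(gw("M",[.005,0,.11]),.1642+np.pi/2)
c=bot.read_camera("scene")
cv2.imwrite("pics/s5c.png",cv2.resize(c["img"][150:270,230:350,::-1],(600,600),interpolation=2))
E
```

```text
pos [ 0.5889 -0.0011  0.1137] psi 1.735 tilt [ 0.001 -0.002 -1.   ] -> delta cm [0.22 0.04 0.37] turn 0.0
```

View pics/s5c.png

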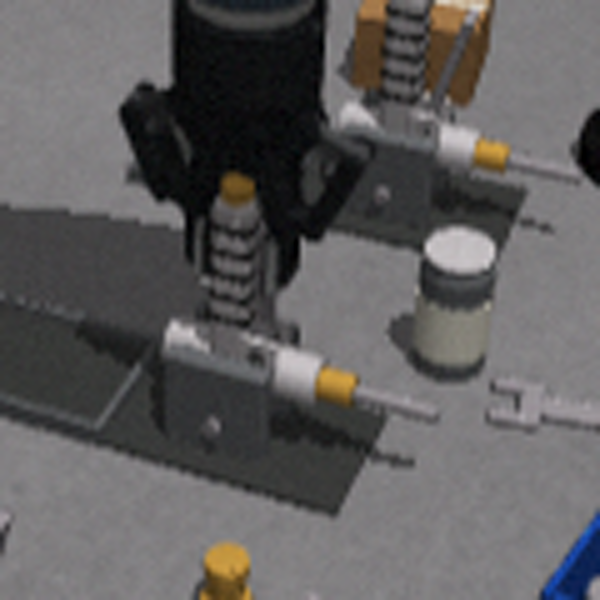

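Emit:
jog_arm(moves=[[[0,0,0],0,0],[[0,0,0],0,0],[[0,0,0],0,0],[[0,0,0],0,0],[[0,0,0],0,0]], newtons=90)

```text
time_s: 13.4
eef_pos: [0.5888, -0.0012, 0.1138]
tool_rot: [2.03, 2.395, -0.002]
wrist_force: [-12.7, -1.9, 25.6]
grip_width: 0.032
```

Emit:
jog_arm(moves=[[[0,0,0],0,100],[[0,0,0],0,100],[[0,0,0],0,100],[[0,0,0],0,100],[[0,0,0],0,100],[[0,0,0],0,100],[[0,0,0],0,100]])

```text
time_s: 14.1
eef_pos: [0.5887, -0.0013, 0.1103]
tool_rot: [-2.032, -2.396, 0.0]
wrist_force: [-0.4, -0.9, -0.6]
grip_width: 0.0851
```

Emit:
jog_arm(moves=[[[0,0,-3],0,100],[[0,0,-4],0,100],[[0,0,-2.5],0,100],[[0,0,0],-0.007,100],[[0,0,0],0,100],[[0,0,0],0,100]])

```text
time_s: 14.7
eef_pos: [0.588, -0.0015, 0.2041]
tool_rot: [-2.023, -2.402, 0.002]
wrist_force: [-0.1, -0.5, 0.3]
grip_width: 0.0858
```

```bash
python3 - <<'E'
from h import *
delta(gw("R",[.005,0,.2]),.1709+np.pi/2)
E
```

```text
pos [ 0.588  -0.0015  0.2041] psi 1.742 tilt [-0.002 -0.    -1.   ] -> delta cm [-25.21  -4.64   0.42] turn 0.0
```

Emit:
jog_arm(moves=[[[-4,-0.8,0],0,100],[[-4,-0.8,0],0,100],[[-4,-0.8,0],0,100],[[-4,-0.8,0],0,100],[[-4,-0.8,0],0,100],[[-3.2,-0.6,0],0,100],[[-2,0,0],0,100],[[0,0,0],0,100],[[0,0,0],0,100],[[0,0,0],0,100],[[0,0,0],0,100]])

```text
time_s: 15.8
eef_pos: [0.5866, -0.2556, 0.2051]
tool_rot: [-2.02, -2.405, -0.001]
wrist_force: [0.8, 0.1, 0.0]
grip_width: 0.0853
```

```bash
python3 - <<'E'
from h import *
delta(gw("R",[.005,0,.11]),.1709+np.pi/2)
E
```

```text
pos [ 0.5866 -0.2556  0.2051] psi 1.744 tilt [-0.     0.001 -1.   ] -> delta cm [-0.21 -0.17  9.51] turn 0.002
```

Emit:
jog_arm(moves=[[[-0.2,-0.15,2],0,100],[[0,0,3],0,100],[[0,0,3],0,100],[[0,0,1.5],0,100],[[0,0,0],0,100],[[0,0,0],0,100],[[0,0,0],0,100]], newtons=60)

```text
time_s: 16.5
eef_pos: [0.5866, -0.2597, 0.1121]
tool_rot: [2.022, 2.401, 0.002]
wrist_force: [-1.1, -0.6, 0.8]
grip_width: 0.0855
```

Emit:
jog_arm(moves=[[[0,0,0],0,54],[[0,0,0],0,54],[[0,0,0],0,54],[[0,0,0],0,54],[[0,0,0],0,54],[[0,0,0],0,54]])

```text
time_s: 17.1
eef_pos: [0.5909, -0.2591, 0.1146]
tool_rot: [2.016, 2.397, 0.01]
wrist_force: [6.3, 1.5, 11.8]
grip_width: 0.0466
```

Emit:
jog_arm(moves=[[[0,0,0],0,0],[[0,0,0],0,0],[[0,0,0],0,0],[[0,0,0],0,0],[[0,0,0],0,0],[[0,0,0],0,0],[[0,0,0],0,0],[[0,0,0],0,0],[[0,0,0],0,0],[[0,0,0],0,0]])

```text
time_s: 18.1
eef_pos: [0.5845, -0.2606, 0.114]
tool_rot: [2.024, 2.402, -0.005]
wrist_force: [-14.3, 0.9, 25.2]
grip_width: 0.0327
```

Emit:
jog_arm(moves=[[[0,0,0],0,0],[[0,0,0],0,0],[[0,0,0],0,0],[[0,0,0],0,0],[[0,0,0],0,0]], newtons=90)

```text
time_s: 18.6
eef_pos: [0.5844, -0.2607, 0.1141]
tool_rot: [2.024, 2.402, -0.005]
wrist_force: [-14.9, 2.4, 27.0]
grip_width: 0.0323
```

```bash
python3 - <<'E'
from h import *
delta(gw("R",[.005,0,.11]),.1709+np.pi/2)
c=bot.read_camera("scene")
cv2.imwrite("pics/s6c.png",cv2.resize(c["img"][200:340,140:280,::-1],(600,600),interpolation=2))
E
```

```text
pos [ 0.5844 -0.2607  0.1141] psi 1.741 tilt [-0.002 -0.003 -1.   ] -> delta cm [0.26 0.13 0.41] turn -0.001
```

View pics/s6c.png

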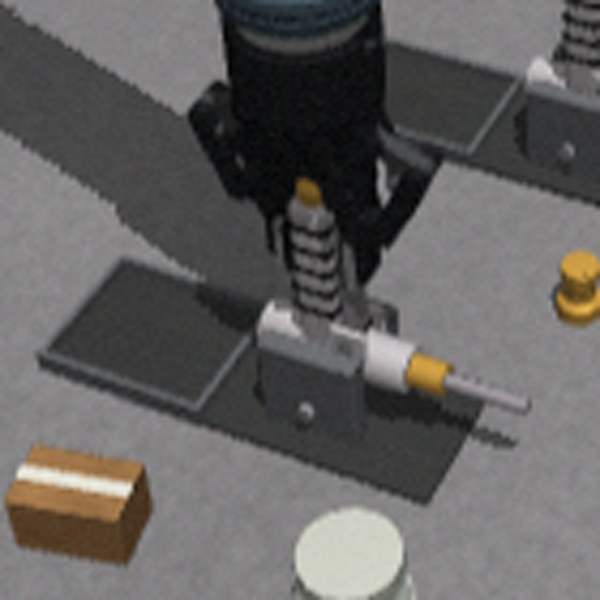

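Emit:
jog_arm(moves=[[[0,0,0],0,100],[[0,0,0],0,100],[[0,0,0],0,100],[[0,0,0],0,100],[[0,0,0],0,100],[[0,0,0],0,100],[[0,0,0],0,100]], newtons=30)

```text
time_s: 19.35
eef_pos: [0.5851, -0.2598, 0.1103]
tool_rot: [-2.024, -2.403, 0.0]
wrist_force: [-0.3, -0.5, -0.7]
grip_width: 0.0855
```

Emit:
jog_arm(moves=[[[0,0,-4],0,100],[[0,0,-4],0,100],[[0,0,-4],0.14,100],[[0,0,-4],0.14,100],[[0,0,0],0.14,100],[[0,0,0],0.14,100],[[0,0,0],0.14,100],[[0,0,0],0.14,100],[[0,0,0],0.14,100],[[0,0,0],0.14,100],[[0,0,0],0.14,100],[[0,0,0],0.06,100],[[0,0,0],0,100],[[0,0,0],0,100]])

```text
time_s: 20.75
eef_pos: [0.5852, -0.2595, 0.2702]
tool_rot: [-3.071, -0.661, 0.0]
wrist_force: [-0.7, -0.5, -0.9]
grip_width: 0.0855
```

```bash
python3 - <<'E'
from h import *
s=bot.get_state();c=bot.read_camera("wrist");save(c,"w7.png")
delta([.523,-.402,.27],.42)
print(s["joint_positions"])
T=np.array(c["T_tool_cam"]);M=R.from_rotvec(s["tool_rot"]).as_matrix()
for d in bot.find_in("wrist","kit_carton"):
    p=M@(T@np.append(d["xyz"],1))[:3]+s["eef_pos"];print(d["score"],p.round(4))
t=bot.read_camera("top");
save(t,"t7.png")
E
```

```text
pos [ 0.5853 -0.2596  0.2703] psi 0.424 tilt [-0.  0. -1.] -> delta cm [-11.49  10.47   0.03] turn 0.004
[ 0.60870368  0.51379356 -0.38028459  1.5068896   0.20040951  1.15969945
 -0.95437246]
0.91 [ 0.581  -0.4888  0.0408]
0.88 [ 0.4261 -0.4442  0.0407]
0.56 [ 0.5291 -0.3924  0.0378]
```

View pics/w7.png

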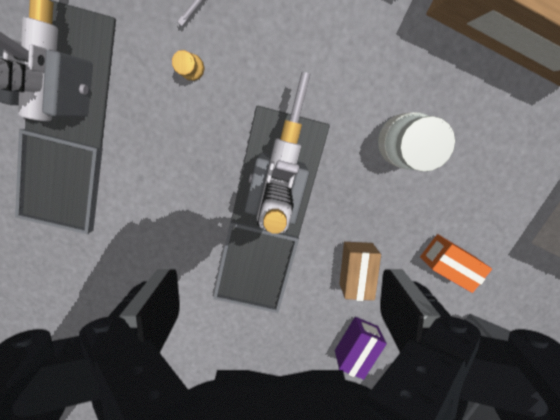

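```bash
python3 - <<'E'
import cv2
t=cv2.imread("pics/w7.png")[225:315,325:400]
cv2.imwrite("pics/crop7.png",cv2.resize(t,(500,600),interpolation=cv2.INTER_CUBIC))
E
```

View pics/crop7.png

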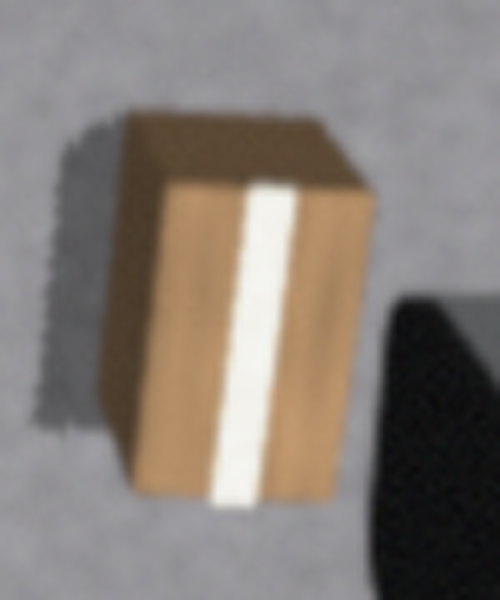

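```bash
python3 - <<'E'
from h import *
s=bot.get_state();c=bot.read_camera("wrist")
T=np.array(c["T_tool_cam"]);M=R.from_rotvec(s["tool_rot"]).as_matrix()
W=[]
for x,y in[(165,183),(373,190),(133,493),(333,500)]:
    u=x/6.667+325-.5;v=y/6.667+225-.5
    d=M@T[:3,:3]@np.array([(u-c["cx"])/c["fx"],(v-c["cy"])/c["fy"],1]);o=M@T[:3,3]+s["eef_pos"]
    W.append(o+d*(.04-o[2])/d[2])
W=np.array(W);print(W.round(4),W.mean(0).round(4))
e=(W[0]-W[2]+W[1]-W[3])/2;f=(W[0]-W[1]+W[2]-W[3])/2
psi=np.arctan2(e[1],e[0]);print(np.linalg.norm(e),np.linalg.norm(f),psi,np.arctan2(f[1],f[0])-np.pi/2)
delta([*W.mean(0)[:2],.12],(psi+np.arctan2(f[1],f[0])-np.pi/2)/2,s=s)
E
```

```text
[[ 0.543  -0.3699  0.04  ]
 [ 0.5569 -0.4039  0.04  ]
 [ 0.4863 -0.3927  0.04  ]
 [ 0.5001 -0.4269  0.04  ]] [ 0.5216 -0.3984  0.04  ]
0.06125155288085186 0.03683144722654696 0.3836866855906493 0.38578726193408297
pos [ 0.5853 -0.2596  0.2702] psi 0.423 tilt [-0.  0. -1.] -> delta cm [-11.11  10.47  15.02] turn 0.038
```

Emit:
jog_arm(moves=[[[0,0,0],0.038,100],[[-3,2.8,0],0,100],[[-3,2.8,0],0,90],[[-3,2.8,2],0,80],[[-2.1,2.1,3],0,75],[[0,0,4],0,75],[[0,0,4],0,75],[[0,0,2],0,75],[[0,0,0],0,75],[[0,0,0],0,75],[[0,0,0],0,75]])

```text
time_s: 22.05
eef_pos: [0.523, -0.3993, 0.1223]
tool_rot: [3.082, 0.599, 0.004]
wrist_force: [-0.2, -0.5, 0.9]
grip_width: 0.0642
```

```bash
python3 - <<'E'
from h import *
s=bot.get_state();c=bot.read_camera("wrist");save(c,"w8.png")
delta([.5216,-.3984,.008],.3847,s=s)
E
```

```text
pos [ 0.523  -0.3993  0.1223] psi 0.384 tilt [ 0.003 -0.002 -1.   ] -> delta cm [-0.12 -0.16 11.43] turn -0.001
```

View pics/w8.png

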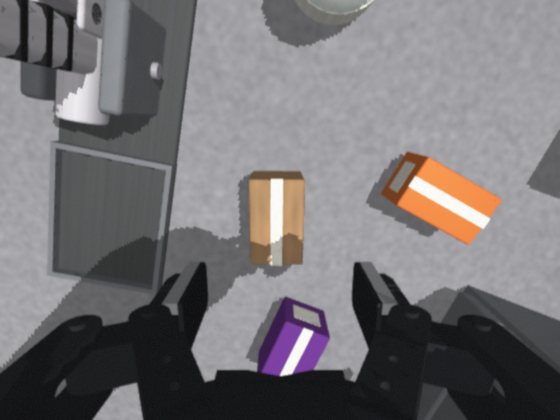

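Emit:
jog_arm(moves=[[[-0.1,-0.1,2],0,75],[[0,0,3],0,75],[[0,0,3],0,75],[[0,0,2.5],0,75],[[0,0,1.2],0,75],[[0,0,0],0,75],[[0,0,0],0,75],[[0,0,0],0,75]])

```text
time_s: 22.9
eef_pos: [0.5217, -0.3989, 0.0052]
tool_rot: [3.082, 0.599, 0.003]
wrist_force: [0.1, -0.0, -0.4]
grip_width: 0.0641
```

Emit:
jog_arm(moves=[[[0,0,0],0,25],[[0,0,0],0,25],[[0,0,0],0,25],[[0,0,0],0,25],[[0,0,0],0,25],[[0,0,0],0,25],[[0,0,0],0,25]], newtons=25)

```text
time_s: 23.6
eef_pos: [0.521, -0.3985, 0.0043]
tool_rot: [3.083, 0.599, 0.001]
wrist_force: [-1.9, 0.7, 6.6]
grip_width: 0.0378
```

Emit:
jog_arm(moves=[[[0,0,-1],0,25],[[0,0,-2],0,25],[[0,0,-4],0,25],[[0,0,-4],0,25],[[0,0,-4],0,25],[[0,0,-4],0,25],[[0,0,-4],0,25],[[0,0,-2],0,25],[[0,0,0],0,25],[[0,0,0],0,25],[[0,0,0],0,25]])

```text
time_s: 24.7
eef_pos: [0.5193, -0.3974, 0.2514]
tool_rot: [-3.082, -0.599, 0.004]
wrist_force: [0.2, -0.1, -1.2]
grip_width: 0.0373
```

```bash
python3 - <<'E'
from h import *
s=bot.get_state();c=bot.read_camera("wrist");save(c,"w9.png")
tr=gw("L",[-.116,0,.25]);print(tr)
delta(tr,.2142+np.pi/2,s=s)
E
```

```text
[0.44165098 0.21964237 0.25      ]
pos [ 0.5193 -0.3974  0.2514] psi 0.384 tilt [-0.003  0.002 -1.   ] -> delta cm [61.95  5.53  0.27] turn -1.401
```

View pics/w9.png

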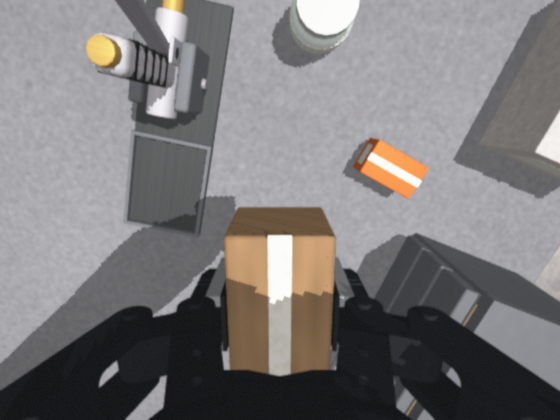

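Emit:
jog_arm(moves=[[[0,0,0],-0.14,25],[[0,0,0],-0.14,25],[[0,0,0],-0.14,25],[[0,0,0],-0.14,25],[[0,0,0],-0.14,25],[[0,0,0],-0.14,25],[[0,0,0],-0.14,25],[[0,0,0],-0.14,25],[[0,0,0],-0.14,25],[[0,0,0],-0.14,25]])

```text
time_s: 25.75
eef_pos: [0.5198, -0.3976, 0.2517]
tool_rot: [-1.964, -2.449, -0.0]
wrist_force: [-0.0, 0.4, -0.3]
grip_width: 0.038
```

Emit:
jog_arm(moves=[[[2,0.2,0],0,25],[[4,0.4,0],0,25],[[4,0.4,0],0,25],[[4,0.4,0],0,25],[[4,0.4,0],0,25],[[4,0.4,0],0,25],[[4,0.4,0],0,25],[[4,0.4,0],0,25],[[4,0.4,0],0,25],[[4,0.4,0],0,25],[[4,0.4,0],0,25],[[4,0.4,0],0,25],[[4,0.4,0],0,25],[[4,0.4,0],0,25],[[4,0.3,0],0,25],[[3,0,0],0,25],[[1,0,0],0,25],[[0,0,0],0,25],[[0,0,0],0,25],[[0,0,0],0,25]])

```text
time_s: 27.75
eef_pos: [0.4455, 0.2181, 0.2528]
tool_rot: [1.976, 2.442, -0.002]
wrist_force: [0.1, 0.4, -0.9]
grip_width: 0.0378
```

```bash
python3 - <<'E'
from h import *
s=bot.get_state();c=bot.read_camera("wrist");save(c,"w10.png")
delta(gw("L",[-.116,0,.03]),.2142+np.pi/2,s=s);print(s["joint_positions"].round(2))
E
```

```text
pos [0.4455 0.2181 0.2528] psi 1.781 tilt [-0.001 -0.001 -1.   ] -> delta cm [ 0.26 -0.33 22.28] turn -0.004
[ 0.17  0.38 -0.88  1.88  0.33  1.05 -0.64]
```

View pics/w10.png

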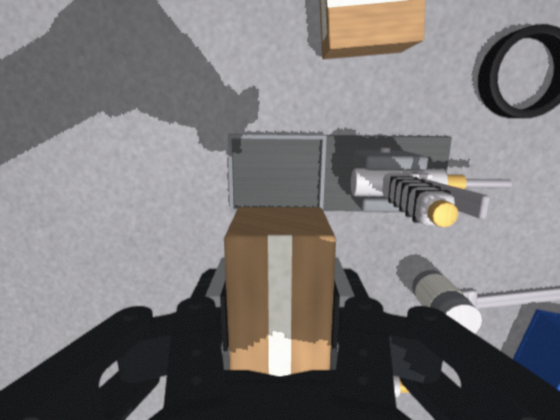

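Emit:
jog_arm(moves=[[[0.25,-0.3,2],-0.004,25],[[0,0,4],0,25],[[0,0,4],0,25],[[0,0,4],0,25],[[0,0,4],0,25],[[0,0,3],0,25],[[0,0,1],0,25],[[0,0,0],0,25],[[0,0,0],0,25],[[0,0,0],0,25]])

```text
time_s: 28.8
eef_pos: [0.4429, 0.2223, 0.0349]
tool_rot: [1.968, 2.447, 0.004]
wrist_force: [0.7, 0.6, -1.1]
grip_width: 0.0378
```

```bash
python3 - <<'E'
from h import *
s=bot.get_state();c=bot.read_camera("wrist");save(c,"w11.png")
delta(gw("L",[-.116,0,.012]),.2142+np.pi/2,s=s)
c=bot.read_camera("top")
cv2.imwrite("pics/t11.png",cv2.resize(c["img"][200:320,140:260,::-1],(600,600),interpolation=2))
E
```

```text
pos [0.4429 0.2223 0.0349] psi 1.787 tilt [ 0.003  0.001 -1.   ] -> delta cm [-0.24 -0.18  2.29] turn 0.002
```

View pics/w11.png

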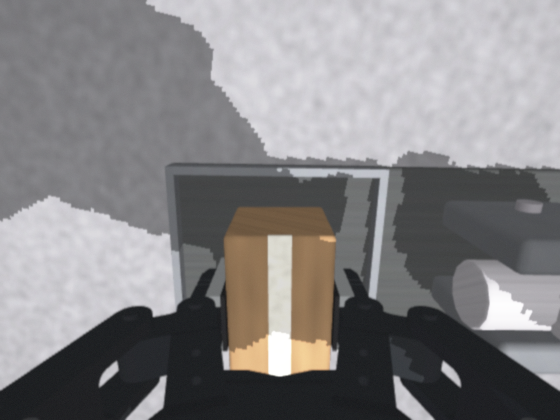

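Emit:
jog_arm(moves=[[[-0.2,-0.2,0.8],0,25],[[0,0,0.8],0,25],[[0,0,0.7],0,25],[[0,0,0],0,25],[[0,0,0],0,25],[[0,0,0],0,25]])

```text
time_s: 29.5
eef_pos: [0.4399, 0.2195, 0.01]
tool_rot: [-1.967, -2.449, 0.0]
wrist_force: [-0.6, -0.0, -0.2]
grip_width: 0.038
```

Emit:
jog_arm(moves=[[[0,0,0.1],0,25],[[0,0,0],0,25],[[0,0,0],0,25]])

```text
time_s: 29.8
eef_pos: [0.44, 0.2195, 0.0092]
tool_rot: [-1.968, -2.449, -0.0]
wrist_force: [0.3, -0.8, -0.8]
grip_width: 0.0379
```

Emit:
jog_arm(moves=[[[0,0,0.1],0,25],[[0,0,0.1],0,25],[[0,0,0],0,25],[[0,0,0],0,25]])

```text
time_s: 30.2
eef_pos: [0.4402, 0.2195, 0.0091]
tool_rot: [1.967, 2.447, -0.001]
wrist_force: [-6.4, -4.3, 27.7]
grip_width: 0.0378
```

Emit:
jog_arm(moves=[[[0,0,-0.18],0,25],[[0,0,0],0,25],[[0,0,0],0,35],[[0,0,0],0,45],[[0,0,0],0,55],[[0,0,0],0,65],[[0,0,0],0,65],[[0,0,0],0,65]])

```text
time_s: 31.0
eef_pos: [0.44, 0.2195, 0.009]
tool_rot: [-1.968, -2.449, 0.0]
wrist_force: [-0.5, 0.8, -0.2]
grip_width: 0.0555
```

Emit:
jog_arm(moves=[[[0,0,-1],0,65],[[0,0,-3],0,65],[[0,0,-4],0,65],[[0,0,-4],0,75],[[0,0,-4],0,100],[[0,0,-4],0,100],[[0,0,0],0,100],[[0,0,0],0,100],[[0,0,0],0,100]])

```text
time_s: 31.9
eef_pos: [0.4394, 0.2188, 0.2084]
tool_rot: [-1.967, -2.449, 0.003]
wrist_force: [-0.7, -0.4, -0.3]
grip_width: 0.0857
```

```bash
python3 - <<'E'
from h import *
s=bot.get_state();c=bot.read_camera("wrist");save(c,"w12.png")
delta(gw("L",[.003,0,.21]),.2142+np.pi/2,s=s)
c=bot.read_camera("scene");save(c,"s12.png")
E
```

```text
pos [0.4394 0.2188 0.2084] psi 1.788 tilt [-0.001 -0.001 -1.   ] -> delta cm [ 0.03 12.14 -0.18] turn 0.003
```

View pics/w12.png

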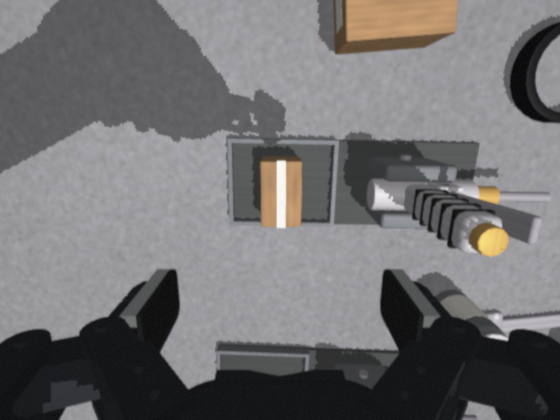

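View pics/s12.png

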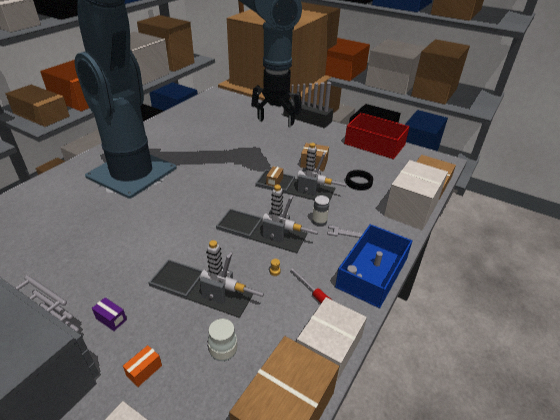

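Emit:
jog_arm(moves=[[[0,3,-1],0,100],[[0,4,0],0,100],[[0,3,0],0,100],[[0,1.9,0],0.003,100],[[0,0,0],0,100],[[0,0,0],0,100],[[0,0,0],0,100],[[0,0,0],0,100]], newtons=20)

```text
time_s: 32.8
eef_pos: [0.5553, 0.245, 0.219]
tool_rot: [-1.97, -2.447, 0.001]
wrist_force: [-0.3, 0.1, 0.3]
grip_width: 0.0856
```

```bash
python3 - <<'E'
from h import *
delta(gw("L",[.001,0,.110]),.2142+np.pi/2)
E
```

```text
pos [0.5553 0.245  0.219 ] psi 1.786 tilt [-0.001 -0.001 -1.   ] -> delta cm [-0.05  0.07 10.9 ] turn 0.001
```

Emit:
jog_arm(moves=[[[0,0.5,2],0,100],[[0,0,3],0,100],[[0,0,3],0,100],[[0,0,2.8],0,100],[[0,0,0],0,100],[[0,0,0],0,100],[[0,0,0],0,100]])

```text
time_s: 33.5
eef_pos: [0.5619, 0.2469, 0.1125]
tool_rot: [1.971, 2.446, 0.003]
wrist_force: [0.7, 0.6, -0.6]
grip_width: 0.0856
```

```bash
python3 - <<'E'
from h import *
delta(gw("L",[.001,0,.110]),.2142+np.pi/2)
E
```

```text
pos [0.5619 0.2469 0.1125] psi 1.785 tilt [ 0.002  0.001 -1.   ] -> delta cm [-0.11 -0.63  0.25] turn -0.0
```

Emit:
jog_arm(moves=[[[0,0,0.1],0,90],[[-0.1,-0.3,0.1],0,85],[[0,-0.3,0],0,80],[[0,0,0],0,76],[[0,0,0],0,72],[[0,0,0],0,68],[[0,0,0],0,64],[[0,0,0],0,60],[[0,0,0],0,60],[[0,0,0],0,60]])

```text
time_s: 34.5
eef_pos: [0.5556, 0.244, 0.1091]
tool_rot: [1.971, 2.446, 0.0]
wrist_force: [3.1, 0.0, 1.8]
grip_width: 0.0513
```

```bash
python3 - <<'E'
from h import *
s=bot.get_state();delta(gw("L",[.001,0,.110]),.2142+np.pi/2,s=s)
x,y,g=G["L"];p=s["eef_pos"];cx=(p[0]-x)*np.cos(g)+(p[1]-y)*np.sin(g)
print("finger x mm",1000*(cx+s["grip_width"]/2),1000*(cx-s["grip_width"]/2),s["wrist_force"])
E
```

```text
pos [0.5556 0.244  0.1091] psi 1.785 tilt [ 0.  0. -1.] -> delta cm [ 0.05  0.05 -0.09] turn -0.0
finger x mm 26.152757715527077 -25.161462678660904 [3.11913761 0.00881946 1.81770145]
```

Emit:
jog_arm(moves=[[[0,0,0],0,57.5],[[0,0,0],0,57],[[0,0,0],0,57],[[0,0,0],0,57],[[0,0,0],0,57],[[0,0,0],0,57],[[0,0,0],0,57],[[0,0,0],0,57],[[0,0,0],0,57],[[0,0,0],0,57],[[0,0,0],0,57],[[0,0,0],0,57],[[0,0,0],0,57],[[0,0,0],0,57],[[0,0,0],0,57]])

```text
time_s: 36.0
eef_pos: [0.5555, 0.2439, 0.1091]
tool_rot: [-1.971, -2.446, 0.0]
wrist_force: [3.4, 0.7, 0.9]
grip_width: 0.0488
```

```bash
python3 - <<'E'
from h import *
s=bot.get_state()
x,y,g=G["L"];p=s["eef_pos"];cx=(p[0]-x)*np.cos(g)+(p[1]-y)*np.sin(g)
print("finger x mm",1000*(cx+s["grip_width"]/2),1000*(cx-s["grip_width"]/2),s["wrist_force"])
c=bot.read_camera("scene")
cv2.imwrite("pics/s13c.png",cv2.resize(c["img"][120:220,260:360,::-1],(600,600),interpolation=2))
E
```

```text
finger x mm 24.775840052850512 -24.016928235871376 [3.42502025 0.65949438 0.86857782]
```

View pics/s13c.png

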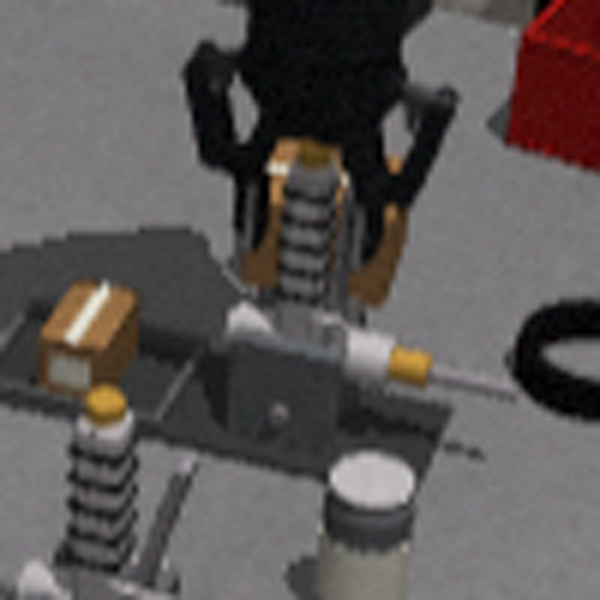

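Emit:
jog_arm(moves=[[[0,0,0],0,70],[[0,0.2,0],0,85],[[0,0.3,0],0,100],[[0,0,0],0,100],[[0,0,0],0,100],[[0,0,0],0,100],[[0,0,0],0,100],[[0,0,0],0,100]])

```text
time_s: 36.85
eef_pos: [0.5603, 0.245, 0.1091]
tool_rot: [-1.971, -2.446, 0.0]
wrist_force: [-0.4, -0.1, -0.2]
grip_width: 0.0857
```

Emit:
jog_arm(moves=[[[0,0,-3],0,100],[[0,0,-4],0,100],[[0,0,-4],0,100],[[0,0,-4],0,100],[[-4,0,0],0,100],[[-4,0,0],0,100],[[-4,0,0],0,100],[[0,0,0],0,100],[[0,0,0],0,100],[[0,0,0],0,100]])

```text
time_s: 37.85
eef_pos: [0.5854, 0.1292, 0.2592]
tool_rot: [-1.969, -2.447, -0.001]
wrist_force: [-0.0, 0.9, 0.7]
grip_width: 0.0852
```

```bash
python3 - <<'E'
from h import *
s=bot.get_state();print(s["time_s"],s["wrist_force"])
a=bot.read_camera("scene")["img"][:,:,::-1];b=bot.read_camera("top")["img"][:,:,::-1]
o=np.zeros((600,800,3),np.uint8)
o[:400,:400]=cv2.resize(a[120:220,240:340],(400,400),interpolation=2);o[:400,400:]=cv2.resize(b[210:310,150:250],(400,400),interpolation=2)
cv2.imwrite("pics/f1.png",o[:400]);cv2.imwrite("pics/f2.png",b);cv2.imwrite("pics/f3.png",a)
E
```

```text
37.85 [-0.00573153  0.87666972  0.65052611]
```

View pics/f1.png

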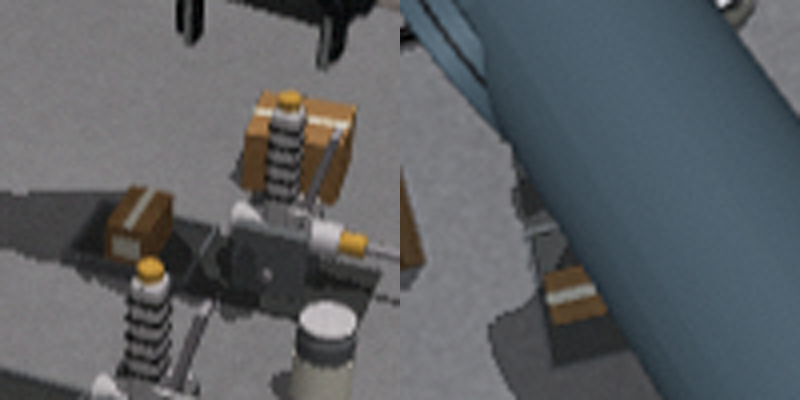

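View pics/f3.png

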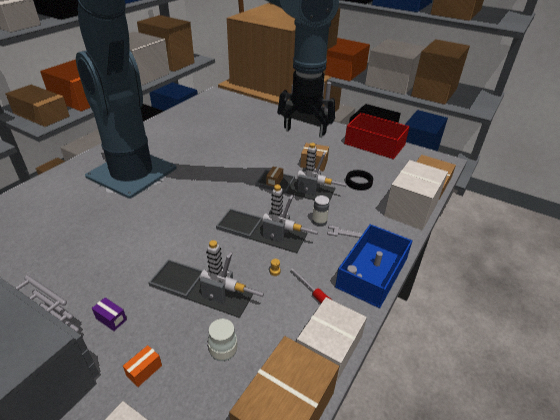

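```bash
python3 - <<'E'
from h import *
c=bot.read_camera("wrist");T=np.array(c["T_tool_cam"])
M=R.from_rotvec([-1.967,-2.449,.003]).as_matrix();p=np.array([.4394,.2188,.2084])
x,y,g=G["L"]
for z in(.046,):
  for u,v in[(262,160),(302,160),(262,227),(301,227)]:
    d=M@T[:3,:3]@np.array([(u-c["cx"])/c["fx"],(v-c["cy"])/c["fy"],1]);o=M@T[:3,3]+p
    w=o+d*(z-o[2])/d[2]-[x,y,0];print("tray frame mm",1000*(w[0]*np.cos(g)+w[1]*np.sin(g))+116,1000*(-w[0]*np.sin(g)+w[1]*np.cos(g)))
E
```

```text
tray frame mm -18.850728923692714 30.847522889656446
tray frame mm 16.779902206608554 30.974828037863404
tray frame mm -19.52170361824426 -31.906913610170896
tray frame mm 17.192000976649283 -31.763938279171718
```

The carton is centred within ±32 of the tray's ±40 mm and sits level on the floor. Handing in.

```bash
python3 -c "
from h import *
print(bot.finish_job())"
```

```text
the job is handed in; nothing more can be done
None
```

The job is done and handed in at about 38 s of the 72 s allowed. The left gun has the weak trigger, and the kit carton stands in its tray.

- **Squeezing:** I squeezed the three triggers fully home from left to right, held each about a second and let it spring back. With each trigger a bit over half in, the sideways push was about 3.4 N on the left gun, 8 N on the middle and 6 N on the right. On the middle and right guns the springs also pushed the arm 4–5 mm aside, so their readings were low. With both closed fully, the leftover force on the arm was 25–27 N, against about 6 N on the left.
- **Carton:** The brown carton, not the orange or purple look-alike, stands strip-up on the floor of the left gun's tray. A wrist picture after release shows it level and centred, about 8 mm clear of the nearest wall.
- **Confirming:** I then held the left trigger about 80% in for 1.5 s at about 3.4 N, with the other finger 12 mm clear of the grip. It sprang back.

The last pictures show all three triggers out, the bystanders I could see in place, and the gripper clear of everything. Three checks fell short:

- **Jaw opening when home:** it read 31.5–33 mm on all three guns instead of the nominal 34. Raising the grip to 90 N on the middle and right guns changed it by 1 mm or less, so I take those triggers to be on their stops.
- **Setting the carton down:** the wrist force reached about 28 N briefly. I backed off before letting go.
- **Final top view:** the arm hid part of the tray, so the carton's final position rests on that earlier wrist picture and the last scene view.

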